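Show the damper assembly order

TASK

Show the apprentice in what order the damper goes together: with the fingertips pointing down, point at the black coil spring, then at the red threaded ring, then at the small black adjuster. Each time bring the fingertips over the middle of the part, about three centimetres above it, and stay there two seconds; rise clear of everything in between, do not point at any of the other parts, and touch nothing at all. Finish while still pointing at the adjuster.

Things in the scene. Friction and masses are not known exactly. Their poses are not given: they have to be found in the camera images.
- spring: black shock-absorber coil spring standing upright, 62 mm in diameter, 77 mm high; origin at the centre of its underside, z up; stands on the bench top (z = 0), in one of three places. Loose parts stand at least 90 mm apart, centre to centre
- spring_top (a point): point on the spring's axis level with its top, 77 mm above its foot
- ring: red threaded ring lying flat, 60 mm outside diameter, hole about 32 mm, 13 mm high; origin at the centre of its underside, z up; stands on the bench top (z = 0), in one of three places. A rail hangs overhead at z = 0.465 on the far left, where x + y > 0.88
- ring_top (a point): point on the red ring's axis (over its hole) level with its top face, 13 mm above its foot
- adjuster: small black damper adjuster standing upright, a waisted knob 28 mm in diameter and 59 mm high with a small white cap on top; origin at the centre of its underside, z up; stands on the flat red mat (top at z = 0.0024), in one of three places
- adjuster_top (a point): centre of the adjuster's top, 59 mm above its foot
- valve_body: bystander: red turned valve body standing upright, 64 mm in diameter at the foot, 52 mm at the drum, 141 mm high; the tallest loose part; origin at the centre of its underside; stands on the flat red mat (top at z = 0.0024), in one of three places. Fingertips above 0.2 m travel freely between the parts
- valve_top (a point): centre of the valve body's top, 141 mm above its foot
- piston: bystander: light grey metal piston standing on its skirt, 55 mm in diameter, 52 mm high; origin at the centre of its underside; stands on the flat red mat (top at z = 0.0024), in one of three places
- piston_top (a point): centre of the piston's crown, 52 mm above its foot
- grease_pot: bystander: dark brown round grease pot, 61 mm in diameter, 60 mm high; origin at the centre of its underside; stands on the bench top (z = 0), in one of three places
- pot_top (a point): centre of the grease pot's lid, 60 mm above its foot
Mind the look-alikes: they are no part of the job. What is shaped like the ring but orange is not meant. Leave any pink look-alike of the spring alone.

How it is judged:
By the outcome, as a careful person would: the job done as asked, in the order asked, and still so for the second after the job is handed in, with the robot touching nothing.
It also fails if it takes over 51 s, if anything falls off the work surface, if the arm or the gripper's body presses on something with over 40 N, if the wrist force passes 120 N, or if a joint passes its speed limit or range.

ROBOT

A 7-joint arm with a two-finger parallel gripper is mounted at the origin on the work surface; the furniture and walls round the work are solid. World frame = base frame: x ahead of the robot, y to its left, z up, the work surface at z = 0. Lengths are in m, angles in degrees, forces in N, time in s.
With the tool pointing down it reaches from about 0.4 to 0.85 m from the base axis. Payload 10.4 kg.
Tool frame: the origin (TCP) lies between the finger pads, 19 mm behind the fingertips; this is the grasp point; z points along the fingers, y is the line along which they close (so a half turn about z gives the same grasp; the last joint's range is limited). The gripper opens to 85 mm and grips with 20 to 120 N. Pads are 22 mm wide; open, the fingers measure 114 mm over their backs; the gripper's body (76 mm by 85 mm) begins 54 mm behind the grasp point. The pads swing forward as they close: fully open they stand 13 mm farther back than shut.
Start: joints at [74.851, 19.034, -3.707, 83.658, 1.238, 77.344, -5.071], TCP at [0.15, -0.607, 0.25] pointing down, gripper open.
Joint ranges: [-148.97, 148.97], [-28.65, 121.19], [-84.17, 76.75], [9.2, 138.47], [-72.65, 252.65], [3.7, 117.97], [-149.18, 149.18]. Speed limits (degrees/s): [127.2, 127.2, 159.86, 159.86, 180, 180, 180].

INTERFACE

Orientations are given as [roll, pitch, yaw] about the fixed x, y, z axes, in that order (R = Rz(yaw) Ry(pitch) Rx(roll)).
In Python, from station import * gives the robot as it stands.
- The arm moves only by the tool servo_tool, never from a script. Its argument "steps" is a list of rows, each an object with "travel": the shift along the tool's x, y, z in cm, a list of three; "delta_rot": the turn, a rotation vector about the tool's x, y, z in degrees, a list of three. In form: [{"travel": [dx, dy, dz], "delta_rot": [wx, wy, wz]}, ...]. A call has 1 to 20 rows; each row shifts and turns the commanded pose from where the row before left it, along the tool's axes as they then stand; what a row does not reach is not made up. A row lasts 1/12 s, in which the tool goes at most 41.7 mm and 7.16 degrees, less where a joint would pass 70% of its speed; a pose out of reach is approached as far as the arm can. A call with a gripper value outside its range is refused whole. "claw" is the finger opening in cm, from 0 to 8.54, set as the call begins (left out, the last holds). The fingers move at their own pace and stop on an object; "grip_force" is the grip in N (left out, the last holds). Time passes only in rows, so rows that do not move let the fingers close. It gives the time, the measured TCP pose, the force, the opening and the grip force at its end, in the units of the state.
- sense(): the state, without advancing time (a new reading comes with each control period).
- camera(name): name is "side" or "top" or "wrist"; returns the picture (384x512x3 uint8, red, green, blue); there is no depth.
- camera_model(name): a dict with "fx", "fy", "cx", "cy" (pixels), "cam_to_world" (4x4, takes a point from camera to world coordinates); the wrist camera has in their place "mount" (4x4, takes a point from camera to tool coordinates, whose origin is the TCP and whose axes are the flange's). Camera axes: x right, y down, z forward; pixel columns grow to the right and rows downward; lengths in m; the calibration is good to about 2 mm. The wrist camera is an equidistant fisheye: a pixel r from the principal point sees the ray r / f radians off the axis. A picture is of the moment at which its call begins: read the wrist's pose just before it. camera_model takes no time and is no camera call.
- close_job(): hands the job in; it is judged then, once.
The state is a dict: "clock": time; "joint_positions": joint angles; "qd": joint speeds; "joint_efforts": joint torques, N m; "ee_pos": TCP position; "eef_rot": TCP orientation; "contact_force": force on the tool from outside, world axes, zero at the start; "moment": the same for the moment, N m; "width": finger opening in m; "finger_force": force on a finger pad.
Only numpy, scipy, OpenCV 4.12 (cv2) and the standard library are available. Lean on these libraries where they do the work, as an engineer would, in place of code of your own. Each camera call takes 0.05 s, during which the arm holds its last target. There are 200 camera calls.

## Working session

There is one attempt and no reset: what is moved stays moved. The work goes in short steps, Python scripts to look and compute and a tool call to move; the robot and the scene stay as the last step left them, time stands still between calls to the robot, and variables do not carry over. Pictures are saved under pics/ and viewed, at most 10 in all, crops included, and the job is handed in when it is done.

Besides the shell and the picture viewer there is one more tool, called by a JSON object that holds its "method" and its "body", one argument or row to a line. servo_tool: Moves the arm, as the interface text tells. Its arguments: {"type":"object","properties":{"steps":{"type":"array"},"claw":{"type":"number"},"grip_force":{"type":"number"}},"required":["steps"]}

```bash
mkdir -p pics
python3 - <<'E'
from station import *
import cv2
s=sense();print(s['clock'],s['ee_pos'],s['eef_rot'],s['width'])
for n in('top','side'):
    cv2.imwrite(f'pics/{n}0.png',camera(n)[:,:,::-1]);m=camera_model(n);print(n,m)
E
```

```text
0.0 [ 0.14957505 -0.60648149  0.24923278] [-1.79921037e+02  4.13633446e-03  1.38571107e+01] 0.08541310879572388
top {'fx': 418.60386697734793, 'fy': 418.60386697734793, 'cx': 257.2662463529814, 'cy': 191.497084835577, 'cam_to_world': array([[-0.06831839, -0.97325949,  0.21931382,  0.24727053],
       [-0.99766058,  0.0671852 , -0.01262996, -0.085562  ],
       [-0.00244242, -0.21966362, -0.97557262,  1.31361859],
       [ 0.        ,  0.        ,  0.        ,  1.        ]])}
side {'fx': 461.16263839792543, 'fy': 461.16263839792543, 'cx': 256.97766661404296, 'cy': 183.68397327471172, 'cam_to_world': array([[-0.91579898, -0.25056944,  0.31389041,  0.14905018],
       [-0.40161393,  0.5629412 , -0.72235965,  0.75040621],
       [ 0.00429941, -0.78759899, -0.61617315,  0.83572649],
       [ 0.        ,  0.        ,  0.        ,  1.        ]])}
```

View pics/top0.png

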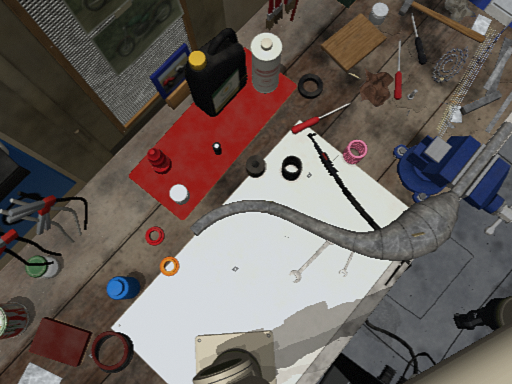

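View pics/side0.png

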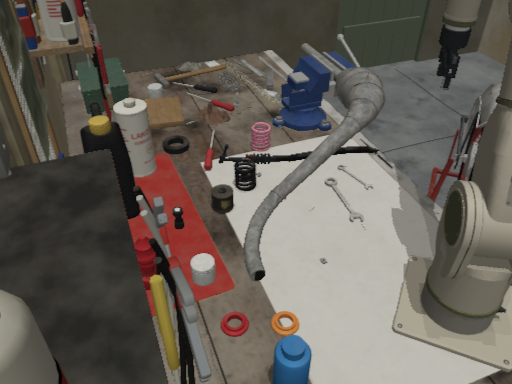

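Top view: spring (291,167), ring (155,236), adjuster's white cap (217,148), orange ring (170,266), pink spring (355,151), pot (256,165). A grey hose runs from (195,228) to (440,220). Side view: spring (245,175), ring (235,323), adjuster (179,215), hose end (257,272). Next I locate the parts and the hose's height.

```bash
cat > h.py <<'E'
import numpy as np, cv2
from station import *
M={n:camera_model(n) for n in('top','side')}
def ray(n,u,v):
    m=M[n];T=m['cam_to_world'];d=T[:3,:3]@[(u-m['cx'])/m['fx'],(v-m['cy'])/m['fy'],1]
    return T[:3,3],d/np.linalg.norm(d)
def plane(n,p,z):
    o,d=ray(n,*p);return o+d*(z-o[2])/d[2]
def tri(a,b):
    o,d=ray('top',*a);p,e=ray('side',*b)
    s,t=np.linalg.lstsq(np.c_[d,-e],p-o,rcond=None)[0]
    return (o+s*d+p+t*e)/2,np.linalg.norm(o+s*d-p-t*e)
def proj(n,P):
    m=M[n];T=m['cam_to_world'];q=T[:3,:3].T@(np.array(P)-T[:3,3]);return q[0]/q[2]*m['fx']+m['cx'],q[1]/q[2]*m['fy']+m['cy']
E
python3 - <<'E'
from h import *
np.set_printoptions(precision=3,suppress=True)
t=cv2.imread('pics/top0.png');s=cv2.imread('pics/side0.png')
def blob(n,im,box,f):
    x0,y0,x1,y1=box;hsv=cv2.cvtColor(im[y0:y1,x0:x1],cv2.COLOR_BGR2HSV).astype(int)
    k=f(*hsv.transpose(2,0,1)).astype(np.uint8)
    _,_,st,_=cv2.connectedComponentsWithStats(k);_,l,st,c=cv2.connectedComponentsWithStats(k)
    i=1+st[1:,4].argmax();b=st[i];print(n,'bbox',b[:2]+[x0,y0],b[2:4],'cen',c[i]+[x0,y0],b[4])
    return b[0]+x0+(b[2]-1)/2,b[1]+y0+(b[3]-1)/2
red=lambda h,S,v:((h<8)|(h>172))&(S>140)&(v>70)
blk=lambda h,S,v:v<70
wh=lambda h,S,v:(S<70)&(v>150)
a=blob('ring t',t,(140,222,168,250),red);b=blob('ring s',s,(215,305,255,340),red)
print(plane('top',a,.0065),plane('side',b,.0065))
a=blob('spr t',t,(276,150,306,188),blk);b=blob('spr s',s,(228,152,262,195),blk)
print(plane('top',a,.04),plane('side',b,.04))
a=blob('adj t',t,(208,138,228,158),wh);b=blob('adj s',s,(168,200,190,215),wh)
print(plane('top',a,.061),plane('side',b,.06),tri(a,b))
# hose: end & points; match via silhouettes (rough)
for a,b in [((197,229),(257,270)),((262,207),(270,215))]:
    print('hose',tri(a,b))
big=lambda im,x0,y0,x1,y1,k:cv2.resize(im[y0:y1,x0:x1],None,fx=k,fy=k,interpolation=cv2.INTER_CUBIC)
cv2.imwrite('pics/c1.png',np.hstack([big(t,140,130,310,290,2.3),big(s,150,130,320,290,2.3)]))
E
```

```text
ring t bbox [145 227] [19 18] cen [154.388 235.573] 206
ring s bbox [221 312] [28 25] cen [234.493 324.225] 422
[0.423 0.229 0.006] [0.423 0.236 0.006]
spr t bbox [282 156] [20 25] cen [291.003 167.684] 310
spr s bbox [228 154] [34 37] cen [245.795 171.162] 630
[ 0.602 -0.215  0.04 ] [ 0.609 -0.218  0.04 ]
adj t bbox [214 144] [5 4] cen [216.133 145.533] 15
adj s bbox [175 208] [5 3] cen [177. 209.] 15
[0.686 0.018 0.061] [0.688 0.02  0.06 ] (array([0.688, 0.018, 0.058]), np.float64(0.002602103615974558))
hose (array([0.433, 0.093, 0.022]), np.float64(0.0020079619741667338))
hose (array([ 0.488, -0.115,  0.003]), np.float64(0.0042255891760291904))
```

View pics/c1.png

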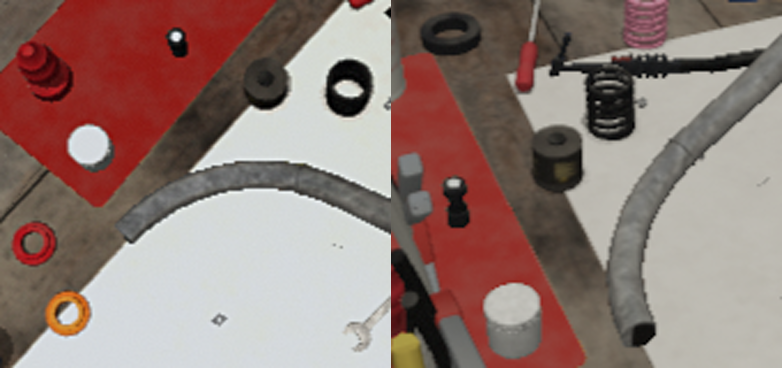

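The hose lies on the bench apart from its thick end. The measurements agree with reach and sizes. I refine the centres slightly and check obstacle clearances.

Run:
```python
from h import *
np.set_printoptions(precision=3,suppress=True)
print('spring',plane('top',(291.3,164),.077),plane('side',(245.6,174.8),.0385))
print('ring holes',plane('top',(154.8,235.8),.0065),plane('side',(235,323.7),.0065))
print('hose hump',tri((430,225),(365,95)),'vise',tri((437,150),(300,72)), 'vise screw end', plane('top',(400,160),.1))
print('valve',plane('top',(154,150),.14),'bottle tops',plane('top',(265,42),.25),tri((197,58),(99,125)))
```

```text
spring [ 0.604 -0.212  0.077] [ 0.602 -0.209  0.038]
ring holes [0.421 0.227 0.006] [0.422 0.234 0.006]
hose hump (array([ 0.368, -0.566,  0.175]), np.float64(0.017699954559007292)) vise (array([ 0.587, -0.612,  0.189]), np.float64(0.0040667064983128135)) vise screw end [ 0.588 -0.538  0.1  ]
valve [0.657 0.194 0.14 ] bottle tops [ 0.918 -0.151  0.25 ] (array([0.865, 0.04 , 0.276]), np.float64(0.0024408084941693812))
```

{"method": "servo_tool", "body": {
  "steps": [
    {"travel":[0,0,-3],"delta_rot":[0,0,0]},
    {"travel":[0,0,-3],"delta_rot":[0,0,0]},
    {"travel":[0,0,0],"delta_rot":[0,0,0]}
  ],
  "claw": 0
}}

```text
clock: 0.35
ee_pos: [0.1501, -0.6083, 0.3158]
eef_rot: [179.6, -0.0, 13.8]
contact_force: [0.4, -0.7, 0.7]
width: 0.0518
finger_force: 0.0
```

{"method": "servo_tool", "body": {
  "steps": [
    {"travel":[2.67,-1.39,0],"delta_rot":[0,0,0]},
    {"travel":[2.67,-1.39,0],"delta_rot":[0,0,0]},
    {"travel":[2.67,-1.39,0],"delta_rot":[0,0,0]},
    {"travel":[2.67,-1.39,0],"delta_rot":[0,0,0]},
    {"travel":[2.67,-1.39,0],"delta_rot":[0,0,0]},
    {"travel":[2.67,-1.39,0],"delta_rot":[0,0,0]},
    {"travel":[2.67,-1.39,0],"delta_rot":[0,0,0]},
    {"travel":[2.67,-1.39,0],"delta_rot":[0,0,0]},
    {"travel":[2.67,-1.39,0],"delta_rot":[0,0,0]},
    {"travel":[2.67,-1.39,0],"delta_rot":[0,0,0]},
    {"travel":[2.67,-1.39,0],"delta_rot":[0,0,0]},
    {"travel":[2.67,-1.39,0],"delta_rot":[0,0,0]},
    {"travel":[2.67,-1.39,0],"delta_rot":[0,0,0]},
    {"travel":[2.67,-1.39,0],"delta_rot":[0,0,0]},
    {"travel":[2.67,-1.39,0],"delta_rot":[0,0,0]},
    {"travel":[2.67,-1.39,0],"delta_rot":[0,0,0]},
    {"travel":[2.67,-1.39,0],"delta_rot":[0,0,0]},
    {"travel":[2.67,-1.39,0],"delta_rot":[0,0,0]},
    {"travel":[2.67,-1.39,0],"delta_rot":[0,0,0]},
    {"travel":[0,0,0],"delta_rot":[0,0,0]}
  ]
}}

```text
clock: 2.02
ee_pos: [0.5825, -0.2226, 0.309]
eef_rot: [-179.8, -0.1, 14.3]
contact_force: [0.5, 1.1, -0.3]
width: -0.0001
finger_force: 0.0
```

Run:
```python
from h import *
s=sense();print(s['clock'],s['ee_pos'],s['eef_rot'],s['width'],camera_model('wrist'))
w=camera('wrist')[:,:,::-1];sd=camera('side')[:,:,::-1]
cv2.imwrite('pics/w1.png',w);cv2.imwrite('pics/s1.png',sd)
v=np.zeros((480,800,3),np.uint8);v[:300,:400]=cv2.resize(w,(400,300));v[:300,400:]=cv2.resize(sd,(400,300));
cv2.imwrite('pics/v1.png',v[:300])
```

```text
2.0167 [ 0.58246883 -0.2225773   0.30898755] [-1.79805884e+02 -8.42459187e-02  1.43031397e+01] -7.933674388675067e-05 {'fx': 297.3186396354542, 'fy': 297.3186396354542, 'cx': 255.1461059486093, 'cy': 188.09803752699392, 'mount': array([[-6.23852677e-04, -9.64430768e-01, -2.64334833e-01,
         6.56389954e-02],
       [ 9.99999724e-01, -7.08480037e-04,  2.24818808e-04,
         9.74595143e-04],
       [-4.04098128e-04, -2.64334620e-01,  9.64430944e-01,
        -1.24141477e-01],
       [ 0.00000000e+00,  0.00000000e+00,  0.00000000e+00,
         1.00000000e+00]])}
```

View pics/v1.png

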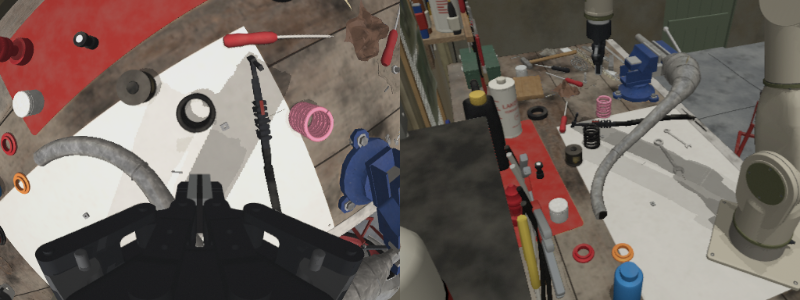

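Wrist view: spring mouth near (252,145), adjuster cap near (101,50), red ring near (11,183) at full scale, with shut fingertips at about (256,225). I measure the parts from this view.

```bash
cat >> h.py <<'E'
from scipy.spatial.transform import Rotation as Ro
def wplane(s,u,v,z):
    m=camera_model('wrist');x,y=u-m['cx'],v-m['cy'];r=np.hypot(x,y);a=r/m['fx']
    d=np.array([np.sin(a)*x/r,np.sin(a)*y/r,np.cos(a)]);R=Ro.from_euler('xyz',s['eef_rot'],degrees=True).as_matrix()
    o=R@m['mount'][:3,3]+s['ee_pos'];d=R@m['mount'][:3,:3]@d
    return o+d*(z-o[2])/d[2]
def wtip(u,v):  # point in tool frame with x=0 plane
    m=camera_model('wrist');x,y=u-m['cx'],v-m['cy'];r=np.hypot(x,y);a=r/m['fx']
    d=m['mount'][:3,:3]@[np.sin(a)*x/r,np.sin(a)*y/r,np.cos(a)];o=m['mount'][:3,3]
    return o,d
E
python3 - <<'E'
from h import *
np.set_printoptions(precision=3,suppress=True)
s=sense();w=cv2.imread('pics/w1.png');h,S,v=cv2.cvtColor(w,cv2.COLOR_BGR2HSV).transpose(2,0,1).astype(int)
def big(k,x0,y0,x1,y1):
    m=np.zeros(h.shape,np.uint8);m[y0:y1,x0:x1]=k[y0:y1,x0:x1]
    n,l,st,c=cv2.connectedComponentsWithStats(m);i=1+st[1:,4].argmax()
    pts=np.argwhere(l==i)[:,::-1].astype(np.float32)
    return st[i],c[i],cv2.minEnclosingCircle(pts)
b=big((v>120),232,125,272,165);print('spring hole',b);print(wplane(s,*b[2][0],.077),wplane(s,*b[2][0],.04))
b=big((v<70),215,110,290,172);print('spring all',b);print(wplane(s,*b[2][0],.077))
b=big((v>150)&(S<70),92,38,112,60);print('adj',b);print(wplane(s,*b[1],.061))
b=big(((h<6)|(h>174))&(S>140)&(v>70),0,165,22,202);print('ring',b);print(wplane(s,*b[1],.0065))
for p in (222,225,228):
    o,d=wtip(256,p);print('tip',o+d*(0-o[0])/d[0],o+d*(.011-o[0])/d[0])
cv2.imwrite('pics/v2.png',np.hstack([cv2.resize(w[90:250,190:330],None,fx=2.8,fy=2.8),cv2.resize(w[20:180,70:180],None,fx=2.8,fy=2.8)]))
E
```

```text
spring hole (array([237, 126,  32,  30, 725], dtype=int32), array([252.196, 140.811]), ((252.5, 140.5), 15.700418472290039))
[ 0.605 -0.219  0.077] [ 0.601 -0.219  0.04 ]
spring all (array([ 226,  119,   50,   51, 1174], dtype=int32), array([249.387, 146.392]), ((250.41160583496094, 143.97238159179688), 25.144845962524414))
[ 0.601 -0.217  0.077]
adj (array([97, 45,  9,  9, 63], dtype=int32), array([101.,  49.]), ((101.0, 49.0), 5.000100135803223))
[0.683 0.012 0.061]
ring (array([  1, 170,  20,  29, 351], dtype=int32), array([ 11.439, 183.969]), ((11.0, 184.0), 14.560319900512695))
[0.424 0.219 0.006]
tip [0.    0.002 0.039] [0.011 0.001 0.012]
tip [0.    0.001 0.035] [0.011 0.001 0.008]
tip [0.    0.001 0.03 ] [0.011 0.001 0.004]
```

View pics/v2.png

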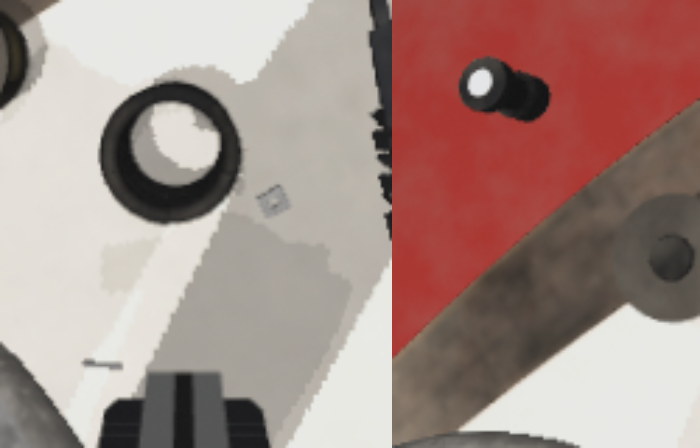

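{"method": "servo_tool", "body": {
  "steps": [
    {"travel":[2.1,-0.1,0],"delta_rot":[0,0,0]},
    {"travel":[0,0,1.5],"delta_rot":[0,0,0]},
    {"travel":[0,0,1.5],"delta_rot":[0,0,0]},
    {"travel":[0,0,1.5],"delta_rot":[0,0,0]},
    {"travel":[0,0,1.5],"delta_rot":[0,0,0]},
    {"travel":[0,0,1.5],"delta_rot":[0,0,0]},
    {"travel":[0,0,1.5],"delta_rot":[0,0,0]},
    {"travel":[0,0,1.5],"delta_rot":[0,0,0]},
    {"travel":[0,0,1.5],"delta_rot":[0,0,0]},
    {"travel":[0,0,1.5],"delta_rot":[0,0,0]},
    {"travel":[0,0,1.5],"delta_rot":[0,0,0]},
    {"travel":[0,0,1.5],"delta_rot":[0,0,0]},
    {"travel":[0,0,1.5],"delta_rot":[0,0,0]},
    {"travel":[0,0,0],"delta_rot":[0,0,0]},
    {"travel":[0,0,0],"delta_rot":[0,0,0]},
    {"travel":[0,0,0],"delta_rot":[0,0,0]}
  ]
}}

```text
clock: 3.45
ee_pos: [0.5992, -0.2238, 0.131]
eef_rot: [179.9, -0.0, 13.8]
contact_force: [0.2, 0.6, -0.4]
width: -0.0001
finger_force: 0.0
```

Run:
```python
from h import *
s=sense();print(s['clock'],s['ee_pos'],s['eef_rot'])
w=camera('wrist')[:,:,::-1];sd=camera('side')[:,:,::-1];t=camera('top')[:,:,::-1]
f=lambda i,x,y,k:cv2.resize(i[y:y+120,x:x+130],None,fx=k,fy=k)
cv2.imwrite('pics/v3.png',np.hstack([cv2.resize(w[90:330,100:400],(375,300)),f(sd,180,80,2.5)]))
```

```text
3.45 [ 0.59916684 -0.22382221  0.13104825] [ 1.79946096e+02 -4.11326802e-02  1.37934971e+01]
```

View pics/v3.png

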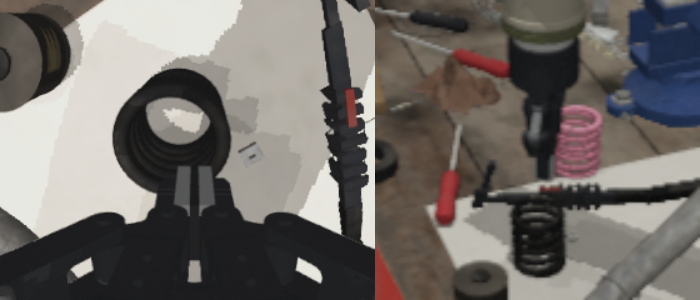

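Run:
```python
from h import *
s=sense()
for p in((236.8,192),(237,188),(237,196)):print(wplane(s,*p,.077))
```

```text
[ 0.61099156 -0.20984241  0.077     ]
[ 0.61354859 -0.20938698  0.077     ]
[ 0.60847444 -0.21054443  0.077     ]
```

{"method": "servo_tool", "body": {
  "steps": [
    {"travel":[0.9,-0.9,0.4],"delta_rot":[0,0,0]},
    {"travel":[0,0,0],"delta_rot":[0,0,0]},
    {"travel":[0,0,0],"delta_rot":[0,0,0]},
    {"travel":[0,0,0],"delta_rot":[0,0,0]},
    {"travel":[0,0,0],"delta_rot":[0,0,0]},
    {"travel":[0,0,0],"delta_rot":[0,0,0]},
    {"travel":[0,0,0],"delta_rot":[0,0,0]},
    {"travel":[0,0,0],"delta_rot":[0,0,0]},
    {"travel":[0,0,0],"delta_rot":[0,0,0]},
    {"travel":[0,0,0],"delta_rot":[0,0,0]},
    {"travel":[0,0,0],"delta_rot":[0,0,0]},
    {"travel":[0,0,0],"delta_rot":[0,0,0]},
    {"travel":[0,0,0],"delta_rot":[0,0,0]},
    {"travel":[0,0,0],"delta_rot":[0,0,0]},
    {"travel":[0,0,0],"delta_rot":[0,0,0]},
    {"travel":[0,0,0],"delta_rot":[0,0,0]},
    {"travel":[0,0,0],"delta_rot":[0,0,0]},
    {"travel":[0,0,0],"delta_rot":[0,0,0]},
    {"travel":[0,0,0],"delta_rot":[0,0,0]},
    {"travel":[0,0,0],"delta_rot":[0,0,0]}
  ]
}}

```text
clock: 5.27
ee_pos: [0.6057, -0.2121, 0.126]
eef_rot: [180.0, 0.0, 13.9]
contact_force: [-0.3, -1.1, 0.1]
width: 0.0002
finger_force: 0.0
```

{"method": "servo_tool", "body": {
  "steps": [
    {"travel":[0,0,0],"delta_rot":[0,0,0]},
    {"travel":[0,0,0],"delta_rot":[0,0,0]},
    {"travel":[0,0,0],"delta_rot":[0,0,0]},
    {"travel":[0,0,0],"delta_rot":[0,0,0]},
    {"travel":[0,0,0],"delta_rot":[0,0,0]},
    {"travel":[0,0,0],"delta_rot":[0,0,0]},
    {"travel":[0,0,0],"delta_rot":[0,0,0]},
    {"travel":[0,0,0],"delta_rot":[0,0,0]},
    {"travel":[0,0,0],"delta_rot":[0,0,0]},
    {"travel":[0,0,0],"delta_rot":[0,0,0]},
    {"travel":[0,0,0],"delta_rot":[0,0,0]},
    {"travel":[0,0,0],"delta_rot":[0,0,0]}
  ]
}}

```text
clock: 6.27
ee_pos: [0.6057, -0.2121, 0.126]
eef_rot: [180.0, -0.0, 13.9]
contact_force: [0.2, 0.0, -0.2]
width: -0.0
finger_force: 0.0
```

{"method": "servo_tool", "body": {
  "steps": [
    {"travel":[0,0,-2.4],"delta_rot":[0,0,0]},
    {"travel":[0,0,-2.4],"delta_rot":[0,0,0]},
    {"travel":[0,0,-2.4],"delta_rot":[0,0,0]},
    {"travel":[0,0,-2.4],"delta_rot":[0,0,0]},
    {"travel":[0,0,-2.4],"delta_rot":[0,0,0]},
    {"travel":[0,0,-2.4],"delta_rot":[0,0,0]},
    {"travel":[-0.4,-2.6,0],"delta_rot":[0,0,0]},
    {"travel":[-0.4,-2.6,0],"delta_rot":[0,0,0]},
    {"travel":[-0.4,-2.6,0],"delta_rot":[0,0,0]},
    {"travel":[-0.4,-2.6,0],"delta_rot":[0,0,0]},
    {"travel":[-0.4,-2.6,0],"delta_rot":[0,0,0]},
    {"travel":[-0.4,-2.6,0],"delta_rot":[0,0,0]},
    {"travel":[-0.4,-2.6,0],"delta_rot":[0,0,0]},
    {"travel":[-0.4,-2.6,0],"delta_rot":[0,0,0]},
    {"travel":[-0.4,-2.6,0],"delta_rot":[0,0,0]},
    {"travel":[-0.4,-2.6,0],"delta_rot":[0,0,0]},
    {"travel":[-0.4,-2.6,0],"delta_rot":[0,0,0]},
    {"travel":[-0.4,-2.6,0],"delta_rot":[0,0,0]},
    {"travel":[-0.4,-2.6,0],"delta_rot":[0,0,0]},
    {"travel":[-0.4,-2.6,0],"delta_rot":[0,0,0]}
  ]
}}

```text
clock: 7.93
ee_pos: [0.4635, 0.1291, 0.2702]
eef_rot: [180.0, -0.0, 13.9]
contact_force: [1.6, -0.3, 0.8]
width: 0.0002
finger_force: 0.0
```

{"method": "servo_tool", "body": {
  "steps": [
    {"travel":[-0.4,-2.6,0],"delta_rot":[0,0,0]},
    {"travel":[-0.4,-2.6,0],"delta_rot":[0,0,0]},
    {"travel":[-0.4,-2.6,0],"delta_rot":[0,0,0]},
    {"travel":[0,0,0],"delta_rot":[0,0,0]},
    {"travel":[0,0,0],"delta_rot":[0,0,0]},
    {"travel":[0,0,0],"delta_rot":[0,0,0]}
  ]
}}

```text
clock: 8.43
ee_pos: [0.4341, 0.2002, 0.27]
eef_rot: [180.0, -0.0, 13.8]
contact_force: [0.2, -0.9, -0.2]
width: -0.0002
finger_force: 0.0
```

Run:
```python
from h import *
np.set_printoptions(precision=3,suppress=True)
s=sense();print(s['clock'],s['ee_pos'],s['eef_rot'],s['joint_positions'])
w=camera('wrist')[:,:,::-1];sd=camera('side')[:,:,::-1]
cv2.imwrite('pics/w4.png',w)
h,S,v=cv2.cvtColor(w,cv2.COLOR_BGR2HSV).transpose(2,0,1).astype(int)
m=(((h<6)|(h>174))&(S>140)&(v>70)).astype(np.uint8)
n,l,st,c=cv2.connectedComponentsWithStats(m)
for i in range(1,n):
    if st[i,4]>200:
        p=st[i,:2]+(st[i,2:4]-1)/2;print(st[i],c[i],wplane(s,*p,.0065))
cv2.imwrite('pics/v4.png',np.hstack([cv2.resize(w,(400,300)),cv2.resize(sd,(400,300))]))
```

```text
8.4333 [0.434 0.2   0.27 ] [179.967  -0.009  13.831] [  12.561    2.325  -43.255  101.447    1.671   76.865 -107.22 ]
[  206     0   306   146 22243] [345.613  46.969] [0.583 0.094 0.007]
[ 209  140   43   43 1049] [229.95  161.092] [0.423 0.231 0.007]
```

View pics/v4.png

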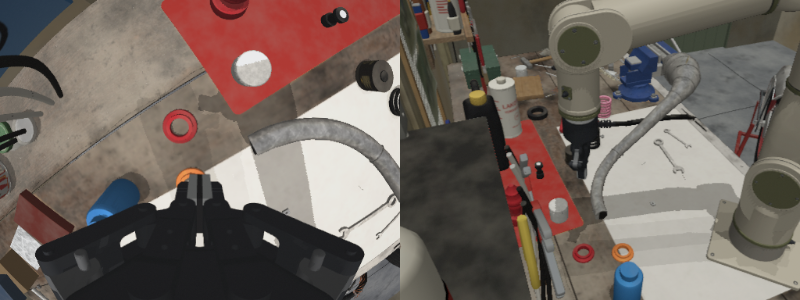

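Wrist view: red ring centred at (230,161), i.e. (0.423, 0.231). This agrees with the other views, and the blue can is well to the side.

{"method": "servo_tool", "body": {
  "steps": [
    {"travel":[-0.15,-1.6,0],"delta_rot":[0,0,0]},
    {"travel":[-0.15,-1.7,0],"delta_rot":[0,0,0]},
    {"travel":[0,0,1.6],"delta_rot":[0,0,0]},
    {"travel":[0,0,1.6],"delta_rot":[0,0,0]},
    {"travel":[0,0,1.6],"delta_rot":[0,0,0]},
    {"travel":[0,0,1.6],"delta_rot":[0,0,0]},
    {"travel":[0,0,1.6],"delta_rot":[0,0,0]},
    {"travel":[0,0,1.6],"delta_rot":[0,0,0]},
    {"travel":[0,0,1.6],"delta_rot":[0,0,0]},
    {"travel":[0,0,1.6],"delta_rot":[0,0,0]},
    {"travel":[0,0,1.6],"delta_rot":[0,0,0]},
    {"travel":[0,0,1.6],"delta_rot":[0,0,0]},
    {"travel":[0,0,1.6],"delta_rot":[0,0,0]},
    {"travel":[0,0,1.6],"delta_rot":[0,0,0]},
    {"travel":[0,0,1.6],"delta_rot":[0,0,0]},
    {"travel":[0,0,0],"delta_rot":[0,0,0]},
    {"travel":[0,0,0],"delta_rot":[0,0,0]},
    {"travel":[0,0,0],"delta_rot":[0,0,0]},
    {"travel":[0,0,0],"delta_rot":[0,0,0]},
    {"travel":[0,0,0],"delta_rot":[0,0,0]}
  ]
}}

```text
clock: 10.2
ee_pos: [0.4237, 0.2322, 0.0629]
eef_rot: [180.0, -0.1, 13.8]
contact_force: [0.1, 0.7, 0.6]
width: -0.0
finger_force: 0.0
```

Run:
```python
from h import *
np.set_printoptions(precision=3,suppress=True)
s=sense();print(s['clock'],s['ee_pos'],s['eef_rot'],s['contact_force'])
w=camera('wrist')[:,:,::-1]
h,S,v=cv2.cvtColor(w,cv2.COLOR_BGR2HSV).transpose(2,0,1).astype(int)
m=(((h<6)|(h>174))&(S>140)&(v>70)).astype(np.uint8)
n,l,st,c=cv2.connectedComponentsWithStats(m)
for i in range(1,n):
    if st[i,4]>200: print(st[i],c[i], wplane(s,st[i,0]+st[i,2]/2,st[i,1]+st[i,2]/2,.0065))
```

```text
10.2 [0.424 0.232 0.063] [179.995  -0.088  13.832] [0.054 0.651 0.583]
[  278     0   234   183 18500] [397.132  68.22 ] [0.508 0.158 0.007]
[ 211  170   89   74 3190] [252.801 201.633] [0.423 0.231 0.007]
```

{"method": "servo_tool", "body": {
  "steps": [
    {"travel":[0,0,0],"delta_rot":[0,0,0]},
    {"travel":[0,0,0],"delta_rot":[0,0,0]},
    {"travel":[0,0,0],"delta_rot":[0,0,0]},
    {"travel":[0,0,0],"delta_rot":[0,0,0]},
    {"travel":[0,0,0],"delta_rot":[0,0,0]},
    {"travel":[0,0,0],"delta_rot":[0,0,0]},
    {"travel":[0,0,0],"delta_rot":[0,0,0]},
    {"travel":[0,0,0],"delta_rot":[0,0,0]},
    {"travel":[0,0,0],"delta_rot":[0,0,0]},
    {"travel":[0,0,0],"delta_rot":[0,0,0]},
    {"travel":[0,0,0],"delta_rot":[0,0,0]},
    {"travel":[0,0,0],"delta_rot":[0,0,0]},
    {"travel":[0,0,0],"delta_rot":[0,0,0]},
    {"travel":[0,0,0],"delta_rot":[0,0,0]},
    {"travel":[0,0,0],"delta_rot":[0,0,0]},
    {"travel":[0,0,0],"delta_rot":[0,0,0]},
    {"travel":[0,0,0],"delta_rot":[0,0,0]},
    {"travel":[0,0,0],"delta_rot":[0,0,0]},
    {"travel":[0,0,0],"delta_rot":[0,0,0]},
    {"travel":[0,0,0],"delta_rot":[0,0,0]}
  ]
}}

```text
clock: 11.92
ee_pos: [0.423, 0.2321, 0.062]
eef_rot: [180.0, -0.0, 13.9]
contact_force: [0.6, -0.2, -0.2]
width: 0.0004
finger_force: 0.0
```

{"method": "servo_tool", "body": {
  "steps": [
    {"travel":[0,0,0],"delta_rot":[0,0,0]},
    {"travel":[0,0,0],"delta_rot":[0,0,0]},
    {"travel":[0,0,0],"delta_rot":[0,0,0]},
    {"travel":[0,0,0],"delta_rot":[0,0,0]},
    {"travel":[0,0,0],"delta_rot":[0,0,0]},
    {"travel":[0,0,0],"delta_rot":[0,0,0]},
    {"travel":[0,0,0],"delta_rot":[0,0,0]},
    {"travel":[0,0,0],"delta_rot":[0,0,0]},
    {"travel":[0,0,-2.3],"delta_rot":[0,0,0]},
    {"travel":[0,0,-2.3],"delta_rot":[0,0,0]},
    {"travel":[0,0,-2.3],"delta_rot":[0,0,0]},
    {"travel":[0,0,-2.3],"delta_rot":[0,0,0]},
    {"travel":[0,0,-2.3],"delta_rot":[0,0,0]},
    {"travel":[0,0,-2.3],"delta_rot":[0,0,0]},
    {"travel":[0,0,-2.3],"delta_rot":[0,0,0]},
    {"travel":[0,0,-2.3],"delta_rot":[0,0,0]},
    {"travel":[0,0,-2.3],"delta_rot":[0,0,0]},
    {"travel":[0,0,0],"delta_rot":[0,0,0]}
  ]
}}

```text
clock: 13.42
ee_pos: [0.4243, 0.2332, 0.2732]
eef_rot: [-180.0, -0.3, 13.9]
contact_force: [0.2, -0.1, 0.5]
width: 0.0005
finger_force: 0.0
```

{"method": "servo_tool", "body": {
  "steps": [
    {"travel":[1.4,1.9,0],"delta_rot":[0,0,0]},
    {"travel":[1.4,1.9,0],"delta_rot":[0,0,0]},
    {"travel":[1.4,1.9,0],"delta_rot":[0,0,0]},
    {"travel":[1.4,1.9,0],"delta_rot":[0,0,0]},
    {"travel":[1.4,1.9,0],"delta_rot":[0,0,0]},
    {"travel":[1.4,1.9,0],"delta_rot":[0,0,0]},
    {"travel":[1.4,1.9,0],"delta_rot":[0,0,0]},
    {"travel":[1.4,1.9,0],"delta_rot":[0,0,0]},
    {"travel":[1.4,1.9,0],"delta_rot":[0,0,0]},
    {"travel":[1.4,1.9,0],"delta_rot":[0,0,0]},
    {"travel":[1.4,1.9,0],"delta_rot":[0,0,0]},
    {"travel":[1.4,1.9,0],"delta_rot":[0,0,0]},
    {"travel":[1.4,1.9,0],"delta_rot":[0,0,0]},
    {"travel":[0,0,0],"delta_rot":[0,0,0]},
    {"travel":[0,0,0],"delta_rot":[0,0,0]},
    {"travel":[0,0,0],"delta_rot":[0,0,0]}
  ]
}}

```text
clock: 14.75
ee_pos: [0.6585, 0.0367, 0.2684]
eef_rot: [-180.0, 0.0, 13.9]
contact_force: [-0.9, -0.2, 0.4]
width: 0.0003
finger_force: 0.0
```

```bash
cat > adj.py <<'E'
from h import *
np.set_printoptions(precision=3,suppress=True)
s=sense();print(s['clock'],s['ee_pos'],s['eef_rot'],s['contact_force'])
w=camera('wrist')[:,:,::-1]
h,S,v=cv2.cvtColor(w,cv2.COLOR_BGR2HSV).transpose(2,0,1).astype(int)
m=((S<70)&(v>150)).astype(np.uint8)
n,l,st,c=cv2.connectedComponentsWithStats(m)
for i in range(1,n):
    P=wplane(s,*c[i],.0614)
    if st[i,4]>30 and np.hypot(*(P[:2]-[.686,.016]))<.04: print(st[i],c[i],P)
cv2.imwrite(f"pics/a{s['clock']:.1f}.png",np.hstack([cv2.resize(w,(400,300)),cv2.resize(camera('side')[:,:,::-1],(400,300))]));
E
python3 adj.py; ls pics
```

```text
14.75 [0.659 0.037 0.268] [-179.955    0.044   13.896] [-0.927 -0.211  0.374]
[270 142  12  12 112] [275.241 147.58 ] [0.685 0.019 0.061]
a14.8.png
c1.png
s1.png
side0.png
top0.png
v1.png
v2.png
v3.png
v4.png
w1.png
w4.png
```

{"method": "servo_tool", "body": {
  "steps": [
    {"travel":[1.1,1.2,0],"delta_rot":[0,0,0]},
    {"travel":[1.1,1.2,0],"delta_rot":[0,0,0]},
    {"travel":[0,0,1.55],"delta_rot":[0,0,0]},
    {"travel":[0,0,1.55],"delta_rot":[0,0,0]},
    {"travel":[0,0,1.55],"delta_rot":[0,0,0]},
    {"travel":[0,0,1.55],"delta_rot":[0,0,0]},
    {"travel":[0,0,1.55],"delta_rot":[0,0,0]},
    {"travel":[0,0,1.55],"delta_rot":[0,0,0]},
    {"travel":[0,0,1.55],"delta_rot":[0,0,0]},
    {"travel":[0,0,1.55],"delta_rot":[0,0,0]},
    {"travel":[0,0,1.55],"delta_rot":[0,0,0]},
    {"travel":[0,0,1.55],"delta_rot":[0,0,0]},
    {"travel":[0,0,0],"delta_rot":[0,0,0]},
    {"travel":[0,0,0],"delta_rot":[0,0,0]},
    {"travel":[0,0,0],"delta_rot":[0,0,0]},
    {"travel":[0,0,0],"delta_rot":[0,0,0]}
  ]
}}

```text
clock: 16.18
ee_pos: [0.6866, 0.0182, 0.1156]
eef_rot: [180.0, -0.1, 13.9]
contact_force: [-0.6, -0.8, 0.6]
width: 0.0003
finger_force: 0.0
```

```bash
python3 adj.py; mv pics/a16*.png pics/v5.png; ls pics/v5.png
```

```text
16.1833 [0.687 0.018 0.116] [179.977  -0.119  13.867] [-0.579 -0.804  0.633]
[242 206  20  17 271] [251.432 214.406] [0.686 0.019 0.061]
pics/v5.png
```

View pics/v5.png

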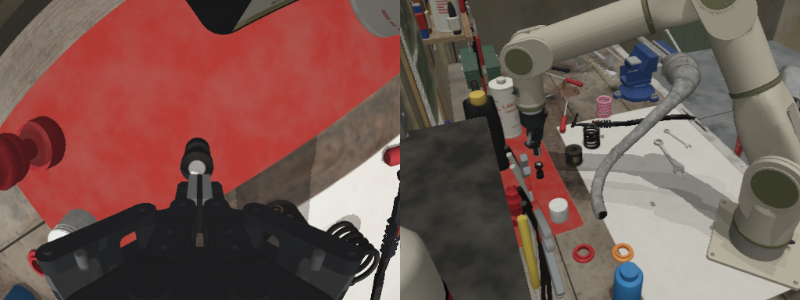

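The wrist view shows the adjuster cap at (251,214), directly under the fingertips. It measures (0.686, 0.019), so it is centred, and nothing has been disturbed. I lower the tool 5 mm and hold.

{"method": "servo_tool", "body": {
  "steps": [
    {"travel":[0,0,0.45],"delta_rot":[0,0,0]},
    {"travel":[0,0,0],"delta_rot":[0,0,0]},
    {"travel":[0,0,0],"delta_rot":[0,0,0]},
    {"travel":[0,0,0],"delta_rot":[0,0,0]},
    {"travel":[0,0,0],"delta_rot":[0,0,0]},
    {"travel":[0,0,0],"delta_rot":[0,0,0]},
    {"travel":[0,0,0],"delta_rot":[0,0,0]},
    {"travel":[0,0,0],"delta_rot":[0,0,0]},
    {"travel":[0,0,0],"delta_rot":[0,0,0]},
    {"travel":[0,0,0],"delta_rot":[0,0,0]},
    {"travel":[0,0,0],"delta_rot":[0,0,0]},
    {"travel":[0,0,0],"delta_rot":[0,0,0]},
    {"travel":[0,0,0],"delta_rot":[0,0,0]},
    {"travel":[0,0,0],"delta_rot":[0,0,0]},
    {"travel":[0,0,0],"delta_rot":[0,0,0]},
    {"travel":[0,0,0],"delta_rot":[0,0,0]},
    {"travel":[0,0,0],"delta_rot":[0,0,0]},
    {"travel":[0,0,0],"delta_rot":[0,0,0]},
    {"travel":[0,0,0],"delta_rot":[0,0,0]},
    {"travel":[0,0,0],"delta_rot":[0,0,0]}
  ]
}}

```text
clock: 17.95
ee_pos: [0.686, 0.0179, 0.1095]
eef_rot: [180.0, -0.0, 13.9]
contact_force: [0.1, 0.7, -0.8]
width: -0.0002
finger_force: 0.0
```

{"method": "servo_tool", "body": {
  "steps": [
    {"travel":[0,0,0],"delta_rot":[0,0,0]},
    {"travel":[0,0,0],"delta_rot":[0,0,0]},
    {"travel":[0,0,0],"delta_rot":[0,0,0]},
    {"travel":[0,0,0],"delta_rot":[0,0,0]},
    {"travel":[0,0,0],"delta_rot":[0,0,0]},
    {"travel":[0,0,0],"delta_rot":[0,0,0]},
    {"travel":[0,0,0],"delta_rot":[0,0,0]},
    {"travel":[0,0,0],"delta_rot":[0,0,0]},
    {"travel":[0,0,0],"delta_rot":[0,0,0]},
    {"travel":[0,0,0],"delta_rot":[0,0,0]}
  ]
}}

```text
clock: 18.78
ee_pos: [0.686, 0.0178, 0.1095]
eef_rot: [180.0, -0.0, 13.9]
contact_force: [-0.5, -0.1, 0.3]
width: -0.0001
finger_force: 0.0
```

```bash
python3 -c "
from station import *
print(sense()['ee_pos'],close_job())"
```

```text
the job is handed in; nothing more can be done
[0.68602532 0.01784579 0.10954062] None
```

The arm pointed at the spring, then the ring, then the adjuster, each for over two seconds from about 3 cm above with no sign of contact, and the job was handed in at about 19 s while still pointing at the adjuster; the spring's centre is the least certain, to about 5 mm.

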